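Pull the spacer from under the specimen stack

TASK

Two specimen magazines stand on the bench, each with an orange spacer under its stack. On the magazine whose top specimen is dark red, pull the spacer straight out by its lug so that the stack drops onto the magazine's base, then lay the spacer flat inside the white tray. Leave the spacer of the other magazine (dark green specimen on top) where it is.

Things in the scene. Friction and masses are not known exactly. Their poses are not given: they have to be found in the camera images.
- spacer_a: Orange spacer to pull, 100 mm long (x), 8 thick, 28 wide inside, 18 wide at its outer end. Grip lug 26 (x) x 18 (y) mm, centred 35 mm from the origin toward -x, top 32 mm above the underside. Origin: underside, mid length; z up. Starts level, underside 8 mm above the bench, -x end out of the magazine, free space beside it. Slides out along its -x with under 5 N, clear after about 40 mm.
- magazine_a: Magazine with the dark red specimen, fixed. Blue base 72 x 48 x 8 mm reaching 46 mm toward -x; aluminium chute 41 mm square outside, 33 mm bore, rim 56 mm high. Origin: on the bench under the bore; z up. Outlet slot in its -x face, 11 mm high above the base, too low for specimens. A like magazine (dark green specimen on top) stands 140 mm or more away; which is left varies.
- top_a: Dark red round specimen, 30 mm diameter, 15 mm high, on top of the stack of three (the other two black) in the magazine to work on. Origin: centre of its underside, 46 mm above the bench at the start, 38 mm once the stack has dropped onto the base.
- tray: Shallow white tray, loose, 90 mm (x) by 150 mm (y) outside, 84 x 144 mm inside, rim 14 mm high, inner floor 2 mm above the bench. Origin: centre of its underside. Its long side (y) points roughly away from the robot. The spacer fits in lengthwise, either way round.
- spacer_b: The identical orange spacer under the other stack (dark green specimen on top), to be left in place. Same origin and axes as the first.
Not all that is in view belongs to the job. What is shaped like the spacer_a but blue is not meant.

How it is judged (in metres and radians):
On the way:
1. the spacer is drawn out of the magazine and the stack of specimens has dropped onto the base (x of spacer_a in the frame of magazine_a below -0.06 m and z of top_a in the frame of magazine_a between 0.035 and 0.041 m and horizontal distance between top_a and magazine_a below 0.008 m and angle between top_a's own z axis and vertical below 0.12 rad), for 0.1 s.
At the end, for the whole second after the job is handed in: The dark red specimen lies level (within 7 degrees) on its stack, its underside 35 to 41 mm above the bench and within 8 mm of the magazine's axis; the spacer lies flat (within 4 degrees) on the tray's floor, upright, its middle within 45 mm of the tray's centre; tray flat, everything at rest (z of top_a in the frame of magazine_a between 0.035 and 0.041 m and horizontal distance between top_a and magazine_a below 0.008 m and angle between top_a's own z axis and vertical below 0.12 rad and z of spacer_a in the frame of tray between -0.002 and 0.008 m and horizontal distance between spacer_a and tray below 0.045 m and angle between each of spacer_a, tray's own z axis and vertical below 0.08 rad and linear speed of each of spacer_a, top_a below 0.02 m/s); the robot touches nothing.
It fails at once if the spacer of the other magazine is moved by more than 12 mm (distance of spacer_b from where it was at the start of the episode above 0.012 m).
It fails at once if the dark red specimen is lifted out of its magazine instead of dropping (more than 10 mm up) (z of top_a in the frame of magazine_a above 0.056 m).
It also fails if it takes over 38 s, if anything falls off the work surface, if the arm or the gripper's body presses on something with over 40 N, if the wrist force passes 120 N, or if a joint passes its speed limit or range.

ROBOT

A 6-joint arm with a two-finger parallel gripper is mounted at the origin on a cart in front of the work surface, level with it; the furniture and walls round the work are solid. World frame = base frame: x ahead of the robot, y to its left, z up, the work surface at z = 0. Lengths are in m, angles in degrees, forces in N, time in s.
With the tool pointing down it reaches from about 0.275 to 0.775 m from the base axis. Payload 14.6 kg.
Tool frame: the origin (TCP) lies midway between the tips of the shut fingers; the grasp point (between the pads) lies env.grip_point_offset behind it (env.grip_point_offset is the distance from the TCP to the grasp point, in m); y points along the fingers, z is the direction in which the jaws open and shut, and the axes are right-handed (so a half turn about y gives the same grasp; the last joint's range is limited). The gripper opens to 85 mm and grips with 20 to 120 N. Pads are 22 mm wide; open, the fingers measure 114 mm over their backs; the gripper's body (76 mm by 85 mm) begins 54 mm behind the grasp point. The pads swing forward as they close: fully open they stand 13 mm farther back than shut.
Start: joints at [55.216, 15.075, -2.767, 72.158, 0, 81.102], TCP at [0.229, 0.472, 0.197] pointing down, gripper open.
Joint ranges: [-151.79, 151.79], [-50.71, 97.33], [-67.44, 78.34], [-121.81, 120.89], [-77.56, 73.72], [-180, 180]. Speed limits (degrees/s): [108.29, 108.29, 147.25, 159.86, 180, 180].

INTERFACE

Orientations are given as [roll, pitch, yaw] about the fixed x, y, z axes, in that order (R = Rz(yaw) Ry(pitch) Rx(roll)).
In Python, from station import env gives the robot as it stands.
- The arm moves only by the tool send_rows, never from a script. Its argument "increments" is a list of rows, each a list of 2 entries, a list of its own where there are three numbers: the shift along the tool's x, y, z each as a share of 0.75 m, from -1 to 1, then the turn, a rotation vector about the tool's x, y, z each as a share of 180 degrees, from -1 to 1. In form: [[[tx, ty, tz], [ax, ay, az]], ...]. A call has 1 to 12 rows; each row is the pose to reach, as a shift and turn from the pose commanded when the call began, along the tool's axes at that moment, turning the shorter way round; what a row does not reach only later rows make up. A row lasts 1/10 s, in which the tool goes at most 50 mm and 8.59 degrees, less where a joint would pass 70% of its speed; a pose out of reach is approached as far as the arm can. A call with a number of a shift or a turn outside -1 to 1 is refused whole. A call with a gripper value outside its range is refused whole. "claw" is the gripper's target within -1 to 1 (fully open at 1, half-way at 0, shut at -1), set as the call begins (left out, the last holds). The fingers move at their own pace and stop on an object; "force" is the grip in N (left out, the last holds). Time passes only in rows, so rows that repeat a pose let the fingers close. It gives the time, the measured TCP pose, the force and the opening at its end, in the units of the state.
- env.get_obs(): the state, without advancing time (a new reading comes with each control period).
- env.grab_frame(name): name is "side" or "top" or "wrist"; returns a dict with "pixels" (384x512x3 uint8, red, green, blue), "fx", "fy", "cx", "cy" (pixels), "R" (3x3) and "t" (3): a world point X has camera coordinates R X + t; the wrist camera has in their place "hand_eye" (4x4, takes a point from camera to tool coordinates, whose origin is the TCP and whose axes are the tool frame's). Camera axes: x right, y down, z forward; pixel columns grow to the right and rows downward; lengths in m; the calibration is good to about 2 mm. The wrist camera is an equidistant fisheye: a pixel r from the principal point sees the ray r / f radians off the axis. A picture is of the moment at which its call begins: read the wrist's pose just before it. There is no depth.
- env.job_done(): hands the job in, once; it reports no verdict.
The state is a dict: "time_s": time; "joints": joint angles; "dq": joint speeds; "joint_torque": joint torques, N m; "tool_pos": TCP position; "eef_rot": TCP orientation; "ft_force": force on the tool from outside, world axes, zero at the start; "ft_torque": the same for the moment, N m; "opening": finger opening in m.
Only numpy, scipy, OpenCV 4.12 (cv2) and the standard library are available. Lean on these libraries where they do the work, as an engineer would, in place of code of your own. Each camera call takes 0.05 s, during which the arm holds its last target. There are 200 camera calls.

## Working session

There is one attempt and no reset: what is moved stays moved. The work goes in short steps, Python scripts to look and compute and a tool call to move; the robot and the scene stay as the last step left them, time stands still between calls to the robot, and variables do not carry over. Pictures are saved under pics/ and viewed, about 8 in all and at most 12, crops included, and the job is handed in when it is done.

Besides the shell and the picture viewer there is one more tool, called after "Emit:" as name([rows], argument=value, ...), one row to a line, values as JSON. send_rows: Moves the arm, as the interface text tells. Its arguments: {"type":"object","properties":{"increments":{"type":"array"},"claw":{"type":"number"},"force":{"type":"number"}},"required":["increments"]}

```bash
mkdir -p pics; ls; python3 - <<'E'
from station import env
import cv2,numpy as np,pickle
o=env.get_obs();print({k:np.round(v,3) for k,v in o.items()},env.grip_point_offset)
D={}
for n in("side","top"):
    f=env.grab_frame(n);D[n]=f;cv2.imwrite(f"pics/{n}0.png",f["pixels"][:,:,::-1])
    print(n,f["fx"],f["fy"],f["cx"],f["cy"],np.round(f["R"],3).tolist(),np.round(f["t"],3))
pickle.dump(D,open("d0.pkl","wb"))
E
```

```text
pics
{'time_s': np.float64(0.0), 'joints': array([ 5.5214e+01,  1.5098e+01, -2.8050e+00,  7.2158e+01, -1.0000e-03,
        8.1103e+01]), 'dq': array([ 0.038, -0.02 , -0.04 , -0.023, -0.014, -0.101]), 'joint_torque': array([-1.0000e-03, -6.3761e+01,  3.8457e+01,  1.4000e-02, -0.0000e+00,
        0.0000e+00]), 'tool_pos': array([0.229, 0.472, 0.197]), 'eef_rot': array([-9.0060e+01,  8.0000e-03, -2.5889e+01]), 'ft_force': array([ 0.098, -0.318, -0.667]), 'ft_torque': array([ 0.034, -0.012,  0.006]), 'opening': np.float64(0.085)} 0.0187
side 399.9253579033792 399.9253579033792 254.471073061195 194.1746424012582 [[0.834, -0.551, 0.021], [-0.25, -0.413, -0.876], [0.491, 0.725, -0.482]] [-0.392  0.203  0.626]
top 414.26016795714725 414.26016795714725 253.77497893921316 200.40933496780795 [[-0.012, -1.0, 0.01], [-0.991, 0.01, -0.133], [0.133, -0.012, -0.991]] [0.05  0.51  1.156]
```

View pics/top0.png

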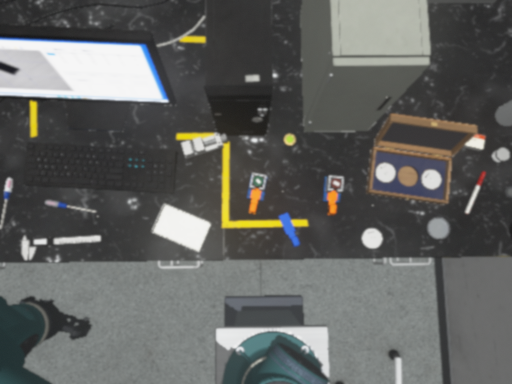

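View pics/side0.png

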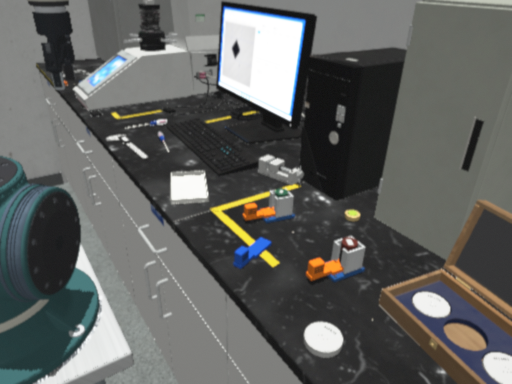

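The top view shows the dark-green magazine at (258,182) and the dark-red one at (334,185). Their orange spacers are at (254,202) and (333,204). There is a blue look-alike at (289,229), the tray is at (182,227), and the white discs at (372,238) and (438,228) are distractors. In the side view, red is at (350,245) with its lug at (317,268), and green is at (282,198) with its lug at (252,212).

```bash
cat > h.py <<'E'
import numpy as np,cv2
from scipy.spatial.transform import Rotation as Ro
def ray(f,uv):
    d=np.array([(uv[0]-f["cx"])/f["fx"],(uv[1]-f["cy"])/f["fy"],1.]);R=np.array(f["R"])
    return -R.T@np.array(f["t"]),R.T@(d/np.linalg.norm(d))
def wray(f,uv,T):
    x,y=uv[0]-f["cx"],uv[1]-f["cy"];r=np.hypot(x,y)+1e-9;th=r/f["fx"]
    d=np.array([np.sin(th)*x/r,np.sin(th)*y/r,np.cos(th)]);M=T@np.array(f["hand_eye"])
    return M[:3,3],M[:3,:3]@d
def pose(o):
    T=np.eye(4);T[:3,:3]=Ro.from_euler('xyz',o["eef_rot"],degrees=True).as_matrix();T[:3,3]=o["tool_pos"];return T
def plane(cd,z): c,d=cd;return c+d*(z-c[2])/d[2]
def cross(a,b):
    A=np.stack([a[1],-b[1]],1);s=np.linalg.lstsq(A,b[0]-a[0],rcond=None)[0]
    p,q=a[0]+s[0]*a[1],b[0]+s[1]*b[1];return (p+q)/2,np.linalg.norm(p-q)
def blobs(px,lo,hi,amin=30):
    m=cv2.inRange(cv2.cvtColor(px,cv2.COLOR_RGB2HSV),lo,hi)
    n,l,s,c=cv2.connectedComponentsWithStats(m)
    return [(s[i],c[i],l==i) for i in range(1,n) if s[i][4]>=amin]
OR=((5,140,120),(20,255,255))
E
python3 - <<'E'
from h import *
import pickle
D=pickle.load(open("d0.pkl","rb"))
B={}
for n in D:
    B[n]=blobs(D[n]["pixels"],*OR)
    for s,c,m in B[n]:print(n,s,c.round(1))
top=D["top"]
def big(uvT,uvS):print(uvT,[np.round(v,4) for v in cross(ray(top,uvT),ray(D["side"],uvS))])
# disc tops / trays by hand pixels
for uvT,uvS in [((335,183.5),(349,241)),((258.5,181),(282,194))]:big(uvT,uvS)
m=[b for b in blobs(top["pixels"],(0,0,190),(180,40,255),400) if abs(b[1][0]-182)<15 and abs(b[1][1]-227)<15]
for s,c,k in m:
    cs=cv2.findContours(k.astype('u1'),0,2)[0][0];r=cv2.boxPoints(cv2.minAreaRect(cs));P=np.array([plane(ray(top,u),.012) for u in r]);print(s,P.round(3),P.mean(0),np.linalg.norm(np.diff(P,axis=0),axis=1))
a=cv2.resize(top["pixels"][150:250,230:360],None,fx=5,fy=5,interpolation=2)
b=cv2.resize(D["side"]["pixels"][170:300,230:390],(650,528)) [:,:]
cv2.imwrite("pics/crop.png",cv2.resize(np.vstack([a,b]),(380,600),interpolation=cv2.INTER_AREA)[:,:,::-1])
cv2.imwrite("pics/crop.png",np.hstack([cv2.resize(a,(400,308)),cv2.resize(b,(400,308))])[:,:,::-1])
E
```

```text
side [242 202  33  18 338] [256.8 211.2]
side [306 257  37  23 510] [322.5 267.5]
top [248 188  13  26 212] [254.  200.7]
top [328 190   9  25 197] [332.  202.2]
(335, 183.5) [array([ 0.5528, -0.1853,  0.0628]), np.float64(0.002)]
(258.5, 181) [array([0.5628, 0.0308, 0.0566]), np.float64(0.0009)]
[ 154  205   56   46 1536] [[0.425 0.339 0.012]
 [0.507 0.305 0.012]
 [0.449 0.171 0.012]
 [0.367 0.205 0.012]] [0.43713183 0.25501608 0.012     ] [0.08913583 0.1466169  0.08865897]
```

View pics/crop.png

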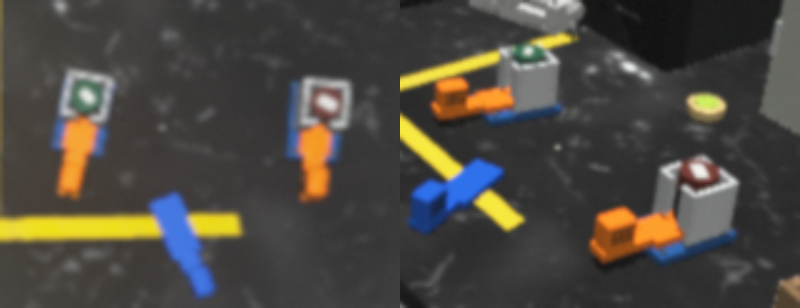

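The crop confirms the choice. The dark-red specimen is on the right magazine at top-view pixel (334,185). Its orange lug faces the robot at about (331,212), and the blue shape at (289,229) is the decoy. The measured rim height and tray size also match the description. I'll move over it for a closer look.

```bash
cat >> h.py <<'E'
def go(o,p,yaw):
    T=pose(o);R1=Ro.from_euler('xyz',[-90,0,yaw],degrees=True)
    s=T[:3,:3].T@(np.array(p)-T[:3,3])/.75;r=(Ro.from_matrix(T[:3,:3]).inv()*R1).as_rotvec(degrees=True)/180
    print("shift",s.round(4),"turn",r.round(4))
E
python3 - <<'E'
from h import *;from station import env
go(env.get_obs(),(.42,-.17,.24),0)
f=env.grab_frame("wrist");print(np.round(f["hand_eye"],3),f["fx"],f["cx"],f["cy"])
E
```

```text
shift [ 0.6028 -0.057  -0.6592] turn [ 3.000e-04 -1.438e-01 -1.000e-04]
[[ 0.001  0.957  0.29  -0.074]
 [ 0.001 -0.29   0.957 -0.178]
 [ 1.    -0.001 -0.001 -0.   ]
 [ 0.     0.     0.     1.   ]] 297.3186396354542 256.5907820524565 188.94456467439122
```

Emit:
send_rows([
  [[0.603,-0.057,-0.659],[0,-0.1438,0]],
  [[0.603,-0.057,-0.659],[0,-0.1438,0]],
  [[0.603,-0.057,-0.659],[0,-0.1438,0]],
  [[0.603,-0.057,-0.659],[0,-0.1438,0]],
  [[0.603,-0.057,-0.659],[0,-0.1438,0]],
  [[0.603,-0.057,-0.659],[0,-0.1438,0]],
  [[0.603,-0.057,-0.659],[0,-0.1438,0]],
  [[0.603,-0.057,-0.659],[0,-0.1438,0]],
  [[0.603,-0.057,-0.659],[0,-0.1438,0]],
  [[0.603,-0.057,-0.659],[0,-0.1438,0]],
  [[0.603,-0.057,-0.659],[0,-0.1438,0]],
  [[0.603,-0.057,-0.659],[0,-0.1438,0]],
])

```text
time_s: 1.35
tool_pos: [0.394, -0.0826, 0.2343]
eef_rot: [-90.0, -0.0, -0.0]
ft_force: [0.7, 1.2, 0.1]
opening: 0.0853
```

Emit:
send_rows([
  [[0.02,0,-0.1],[0,0,0]],
  [[0.02,0,-0.1],[0,0,0]],
  [[0.02,0,-0.1],[0,0,0]],
  [[0.02,0,-0.1],[0,0,0]],
])

```text
time_s: 1.75
tool_pos: [0.4087, -0.1555, 0.2338]
eef_rot: [-90.0, 0.0, -0.1]
ft_force: [-0.8, 0.8, 0.3]
opening: 0.0858
```

```bash
python3 - <<'E'
from h import *;from station import env;import pickle
o=env.get_obs();f=env.grab_frame("wrist");print(o["tool_pos"],o["eef_rot"],abs(o["dq"]).max())
pickle.dump((o,f),open("w1.pkl","wb"))
for s,c,m in blobs(f["pixels"],*OR):print(s,c.round(1))
cv2.imwrite("pics/w1.png",f["pixels"][:,:,::-1])
E
```

```text
[ 0.40874512 -0.15547766  0.23382033] [-8.99660429e+01  4.18547905e-02 -7.60100659e-02] 1.7535619772876052
[232 196  16  27 171] [240.1 204.9]
[371 200  34  50 326] [387.7 217.9]
```

View pics/w1.png

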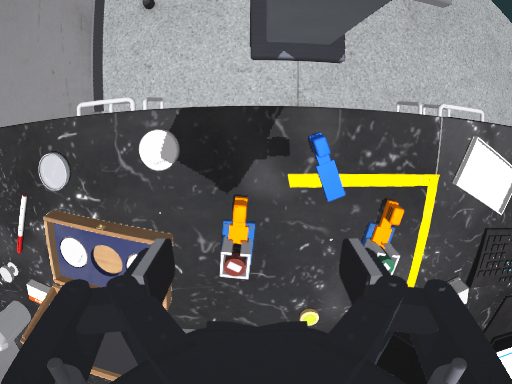

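The wrist view shows the red magazine at (236,263) with its lug at (240,206). The green one is at (387,262) and the blue decoy at (325,165). I'll go lower for the second view.

Emit:
send_rows([
  [[0.03,0.14,-0.04],[0,0,0]],
  [[0.03,0.14,-0.04],[0,0,0]],
  [[0.03,0.14,-0.04],[0,0,0]],
  [[0.03,0.14,-0.04],[0,0,0]],
  [[0.03,0.14,-0.04],[0,0,0]],
])

```text
time_s: 2.3
tool_pos: [0.4319, -0.1849, 0.1309]
eef_rot: [-90.0, -0.1, 0.0]
ft_force: [-0.8, 0.4, 0.2]
opening: 0.0853
```

```bash
python3 - <<'E'
from h import *;from station import env;import pickle
o=env.get_obs();f=env.grab_frame("wrist");print(o["tool_pos"],o["eef_rot"],abs(o["dq"]).max())
pickle.dump((o,f),open("w2.pkl","wb"))
for s,c,m in blobs(f["pixels"],*OR):print(s,c.round(1))
o1,f1=pickle.load(open("w1.pkl","rb"))
a=cv2.resize(f1["pixels"][180:290,190:290],(500,550),interpolation=2)
b=cv2.resize(f["pixels"][130:290,150:310],(300,300),interpolation=2)
b=cv2.copyMakeBorder(b,0,250,0,0,cv2.BORDER_CONSTANT)
cv2.imwrite("pics/w2.png",np.hstack([a,b])[:,:,::-1])
E
```

```text
[ 0.43188685 -0.18487819  0.13094595] [-9.00424278e+01 -7.17471957e-02  4.37798881e-02] 0.7184524146274265
[252 206  21  33 246] [262.4 214.7]
[419 209  44  52 480] [440.8 227.7]
[  6 317  14  10  33] [ 10.9 320.9]
```

View pics/w2.png

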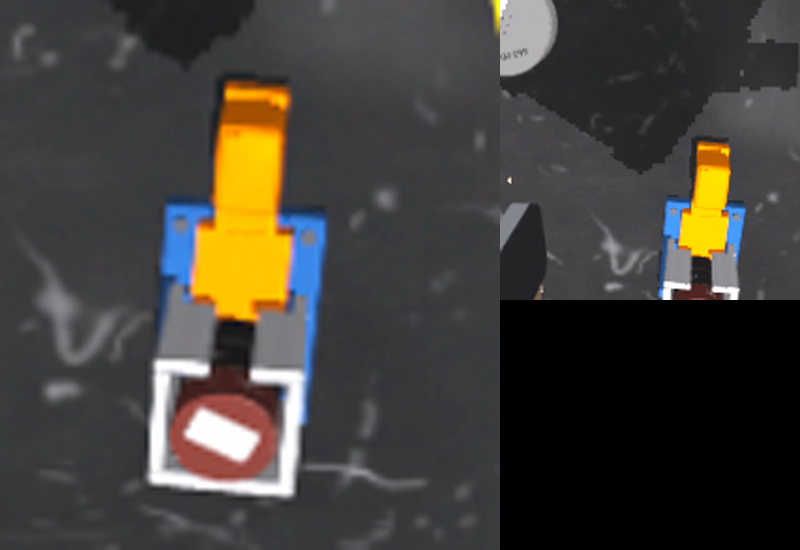

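View 1 (left crop) shows the lug's darker outer face, with its bright top face behind it. Next I'll find that face's edges from brightness profiles in both wrist views and triangulate.

```bash
python3 - <<'E'
from h import *;import pickle
W=[pickle.load(open(f"w{i}.pkl","rb")) for i in(1,2)]
for (o,f),c,y0,y1 in zip(W,(240,262),(192,202),(242,258)):
    p=f["pixels"].astype(int);print([(y,p[y,c-3:c+4,0].mean().round().astype(int),p[y,c-3:c+4,1].mean().round().astype(int)) for y in range(y0,y1)])
    m=[b for b in blobs(f["pixels"],*OR) if abs(b[1][0]-c)<6][0][2]
    print([(y,np.where(m[y])[0][[0,-1]].tolist()) for y in range(y0,y1) if m[y].any()])
E
```

```text
[(192, np.int64(60), np.int64(60)), (193, np.int64(59), np.int64(59)), (194, np.int64(51), np.int64(52)), (195, np.int64(37), np.int64(38)), (196, np.int64(87), np.int64(51)), (197, np.int64(150), np.int64(75)), (198, np.int64(254), np.int64(161)), (199, np.int64(253), np.int64(150)), (200, np.int64(174), np.int64(85)), (201, np.int64(163), np.int64(80)), (202, np.int64(164), np.int64(81)), (203, np.int64(166), np.int64(81)), (204, np.int64(169), np.int64(82)), (205, np.int64(239), np.int64(124)), (206, np.int64(254), np.int64(161)), (207, np.int64(255), np.int64(193)), (208, np.int64(255), np.int64(207)), (209, np.int64(255), np.int64(207)), (210, np.int64(255), np.int64(206)), (211, np.int64(255), np.int64(205)), (212, np.int64(255), np.int64(204)), (213, np.int64(255), np.int64(203)), (214, np.int64(255), np.int64(203)), (215, np.int64(255), np.int64(202)), (216, np.int64(255), np.int64(201)), (217, np.int64(255), np.int64(199)), (218, np.int64(255), np.int64(198)), (219, np.int64(255), np.int64(197)), (220, np.int64(255), np.int64(196)), (221, np.int64(255), np.int64(192)), (222,
[... 3232 characters left out ...]
256, np.int64(255), np.int64(222)), (257, np.int64(255), np.int64(222))]
[(206, [256, 268]), (207, [255, 271]), (208, [255, 271]), (209, [255, 272]), (210, [255, 272]), (211, [255, 272]), (212, [255, 270]), (213, [255, 271]), (214, [255, 271]), (215, [255, 271]), (216, [255, 271]), (217, [255, 272]), (218, [255, 272]), (219, [255, 272]), (220, [255, 272]), (221, [255, 272]), (222, [255, 272]), (223, [254, 272]), (224, [254, 272]), (225, [254, 272]), (226, [254, 254]), (227, [254, 254]), (228, [254, 254]), (229, [254, 254]), (230, [254, 254]), (231, [254, 254]), (232, [253, 254]), (233, [253, 253]), (234, [253, 253]), (235, [253, 253]), (236, [252, 253]), (237, [252, 253]), (238, [253, 253])]
```

```bash
python3 - <<'E'
from h import *;import pickle
(o1,f1),(o2,f2)=[pickle.load(open(f"w{i}.pkl","rb")) for i in(1,2)]
T1,T2=pose(o1),pose(o2)
A=cross(wray(f1,(240.2,204.8),T1),wray(f2,(263.5,217.8),T2));B=cross(wray(f1,(239,222),T1),wray(f2,(262.6,241),T2))
print("outer",A,"inner",B)
P=[plane(wray(f1,u,T1),.04) for u in((240.2,204.8),(239,222))]+[plane(wray(f2,u,T2),.04) for u in((263.5,217.8),(262.6,241))]
for a,b in((P[0],P[1]),(P[2],P[3])):d=b-a;print("z40:",a.round(4),b.round(4),np.linalg.norm(d),np.degrees(np.arctan2(d[1],d[0])),(a+b)/2)
c=[(155,362),(304,372),(297,495),(149,487)]
Q=np.array([plane(wray(f1,(190+x/5-.4,180+y/5-.4),T1),.056) for x,y in c]);print(Q.round(4),Q.mean(0),np.linalg.norm(np.roll(Q,-1,0)-Q,axis=1))
for i,j in((0,3),(1,2)):d=Q[j]-Q[i];print(np.degrees(np.arctan2(d[1],d[0])))
for i,j in((0,1),(3,2)):d=Q[j]-Q[i];print(np.degrees(np.arctan2(-d[0],d[1])))
# left / right plate edges (base sides), side line of the lug left edges
for u in [((234.9,198),(236.9+10.5,198))]:print([plane(wray(f1,x,T1),.016).round(4) for x in u])
E
```

```text
outer (array([ 0.47246815, -0.17817148,  0.03076285]), np.float64(0.00021345417817940227)) inner (array([ 0.49155866, -0.17930907,  0.04527777]), np.float64(0.00020645241622531388))
z40: [ 0.469  -0.1776  0.04  ] [ 0.4939 -0.1797  0.04  ] 0.024964030925922077 -4.949407711787968 [ 0.48146912 -0.1786443   0.04      ]
z40: [ 0.4687 -0.1784  0.04  ] [ 0.4942 -0.1791  0.04  ] 0.025418340801574114 -1.546478884275895 [ 0.48144918 -0.17878818  0.04      ]
[[ 0.5319 -0.205   0.056 ]
 [ 0.5347 -0.1643  0.056 ]
 [ 0.5754 -0.1668  0.056 ]
 [ 0.5733 -0.209   0.056 ]] [ 0.55383134 -0.18629381  0.056     ] [0.04073561 0.04078102 0.04228607 0.0415451 ]
-5.590934862242097
-3.453607496336751
-3.8824399185997196
-2.8705621148534215
[array([ 0.4675, -0.1863,  0.016 ]), array([ 0.4676, -0.1687,  0.016 ])]
```

The lug top triangulates to about 0.038 m on average, against 0.040 expected. Its length is 25 mm and its centre is (0.4815, -0.1787). The rim measures 41 mm square with its centre at (0.554, -0.186), which puts the yaw at about -5°.

```bash
python3 - <<'E'
from h import *;from station import env
o=env.get_obs();go(o,(.4815,-.1787,.075),-5);go(o,(.4815,-.1787,.013),-5)
E
```

```text
shift [0.0657 0.075  0.0086] turn [0.0004 0.028  0.0007]
shift [0.0655 0.1577 0.0087] turn [0.0004 0.028  0.0007]
```

Emit:
send_rows([
  [[0.066,0.075,0.0085],[0,0.028,0]],
  [[0.066,0.075,0.0085],[0,0.028,0]],
  [[0.066,0.075,0.0085],[0,0.028,0]],
  [[0.066,0.075,0.0085],[0,0.028,0]],
  [[0.066,0.11,0.0085],[0,0.028,0]],
  [[0.066,0.135,0.0085],[0,0.028,0]],
  [[0.066,0.158,0.0085],[0,0.028,0]],
  [[0.066,0.158,0.0085],[0,0.028,0]],
  [[0.066,0.158,0.0085],[0,0.028,0]],
  [[0.066,0.158,0.0085],[0,0.028,0]],
], claw=1)

```text
time_s: 3.35
tool_pos: [0.4817, -0.1795, 0.0123]
eef_rot: [-90.1, -0.1, -5.0]
ft_force: [-0.1, 0.0, -0.4]
opening: 0.0853
```

```bash
python3 - <<'E'
from h import *;from station import env;import pickle
f=env.grab_frame("wrist");o=env.get_obs();print(o["tool_pos"],o["eef_rot"],o["ft_force"])
cv2.imwrite("pics/w3.png",cv2.resize(f["pixels"][150:384,130:400],(540,468))[:,:,::-1])
E
```

```text
[ 0.48163012 -0.17946583  0.01206569] [-90.05076059  -0.10855446  -5.04378179] [-0.04957533 -0.80581497  0.66682261]
```

View pics/w3.png

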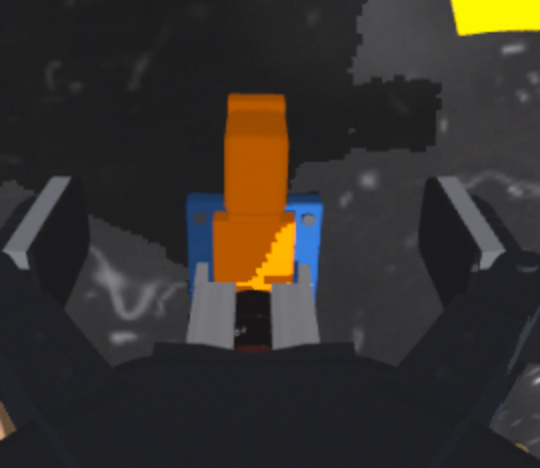

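The lug at (256,175) lies centred between the open fingers at (65,220) and (450,220), and is aligned with them. Closing now.

Emit:
send_rows([
  [[0,0,0],[0,0,0]],
  [[0,0,0],[0,0,0]],
  [[0,0,0],[0,0,0]],
  [[0,0,0],[0,0,0]],
  [[0,0,0],[0,0,0]],
  [[0,0,0],[0,0,0]],
  [[0,0,0],[0,0,0]],
  [[0,0,0],[0,0,0]],
  [[0,0,0],[0,0,0]],
  [[0,0,0],[0,0,0]],
], claw=-1, force=60)

```text
time_s: 4.4
tool_pos: [0.481, -0.179, 0.0106]
eef_rot: [-90.0, 0.0, -5.0]
ft_force: [-0.5, -0.1, 0.3]
opening: 0.0003
```

The fingers shut fully, so the grip missed the lug. I'll look at why.

```bash
python3 - <<'E'
from h import *;from station import env;import pickle
o=env.get_obs();f=env.grab_frame("wrist");g=env.grab_frame("side");print(o["tool_pos"],o["opening"],o["ft_force"])
a=cv2.resize(f["pixels"][150:384,130:400],(400,347));b=cv2.resize(g["pixels"][190:310,270:408],(400,347),interpolation=2)
cv2.imwrite("pics/w4.png",np.hstack([a,b])[:,:,::-1])
E
```

```text
[ 0.48101536 -0.1790099   0.01062215] 0.0003257941056417919 [-0.50373404 -0.09094991  0.32955261]
```

View pics/w4.png

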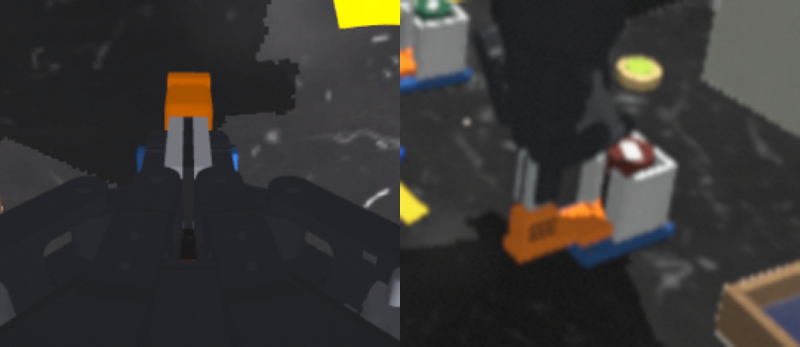

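The fingers look shut above the lug (wrist crop (188,117), side crop (560,205)), not beside it. I'll check the tip height by drawing the reported tool axis into both views.

```bash
python3 - <<'E'
from h import *;from station import env
o=env.get_obs();f=env.grab_frame("wrist");g=env.grab_frame("side");T=pose(o)
def ps(X):c=np.array(g["R"])@X+np.array(g["t"]);return np.array([g["fx"]*c[0]/c[2]+g["cx"],g["fy"]*c[1]/c[2]+g["cy"]])
def pw(X):
    c=np.linalg.inv(T@np.array(f["hand_eye"]))@np.append(X,1);r=np.hypot(c[0],c[1]);th=np.arctan2(r,c[2])
    return np.array([c[0],c[1]])/r*th*f["fx"]+[f["cx"],f["cy"]]
S=6;u0,v0=292,225;a=cv2.resize(g["pixels"][v0:v0+75,u0:u0+66],None,fx=S,fy=S,interpolation=2)
w0,w1=215,185;b=cv2.resize(f["pixels"][w1:w1+100,w0:w0+85],None,fx=4.5,fy=4.5,interpolation=2)
for h,c in((0,(255,0,255)),(.0187,(0,255,255)),(.04,(0,255,0))):
    X=np.array(o["tool_pos"])+[0,0,h];p=ps(X);q=pw(X);print(h,p,q)
    cv2.circle(a,tuple(int(x) for x in (p-[u0,v0])*S),4,c,1);cv2.circle(b,tuple(int(x) for x in (q-[w0,w1])*4.5),4,c,1)
cv2.imwrite("pics/w5.png",np.hstack([a,b])[:,:,::-1]);print(o["joints"])
E
```

```text
0 [313.6987545  275.03068763] [256.90279721 218.90197   ]
0.0187 [314.66169365 266.92498278] [256.91604674 231.10779052]
0.04 [315.78840316 257.44071299] [256.93410499 248.23323853]
[-2.95151649e+01  2.15627756e+01 -2.44914088e+01  4.39469434e+01
 -4.10118330e-04 -2.44717092e+01]
```

View pics/w5.png

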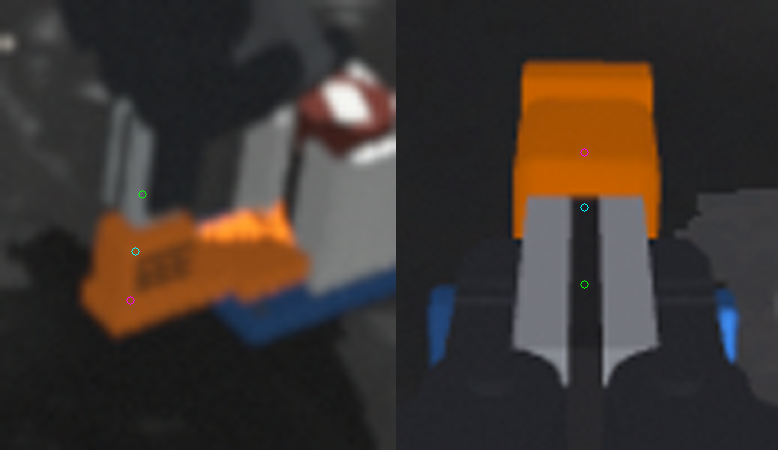

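```bash
python3 - <<'E'
from h import *;from station import env
o=env.get_obs();f=env.grab_frame("wrist");g=env.grab_frame("side");T=pose(o)
for us in((128,212),(122,210),(134,218)):
    X,e=cross(wray(f,(256.8,228.3),T),ray(g,(292+us[0]/6,225+us[1]/6)));print(us,X.round(4),e.round(4))
print({k:getattr(env,k) for k in dir(env) if not k.startswith('_') and not callable(getattr(env,k))}, np.round(f["hand_eye"],4))
E
```

```text
(128, 212) [ 0.4734 -0.179   0.0464] 0.0039
(122, 210) [ 0.4721 -0.1787  0.0478] 0.0025
(134, 218) [ 0.4752 -0.1793  0.0434] 0.0048
{'grip_point_offset': 0.0187} [[ 8.000e-04  9.570e-01  2.899e-01 -7.400e-02]
 [ 6.000e-04 -2.899e-01  9.570e-01 -1.776e-01]
 [ 1.000e+00 -6.000e-04 -8.000e-04 -0.000e+00]
 [ 0.000e+00  0.000e+00  0.000e+00  1.000e+00]]
```

By triangulation the real shut tips are at z≈0.046, although the reported TCP is 0.011. The fingers therefore end about 35 mm behind the stated TCP, and they closed above the lug without touching it. I'll open, go about 32 mm lower and watch the force.

Emit:
send_rows([
  [[0,0,0],[0,0,0]],
  [[0,0,0],[0,0,0]],
  [[0,0,0],[0,0,0]],
  [[0,0,0],[0,0,0]],
  [[0,0,0],[0,0,0]],
  [[0,0,0],[0,0,0]],
  [[0,0,0],[0,0,0]],
  [[0,0.012,0],[0,0,0]],
  [[0,0.024,0],[0,0,0]],
  [[0,0.032,0],[0,0,0]],
  [[0,0.042,0],[0,0,0]],
  [[0,0.042,0],[0,0,0]],
], claw=1)

```text
time_s: 5.9
tool_pos: [0.4804, -0.1787, -0.022]
eef_rot: [-90.0, 0.1, -5.0]
ft_force: [0.1, -0.4, 0.6]
opening: 0.0853
```

```bash
python3 - <<'E'
from h import *;from station import env
f=env.grab_frame("wrist");g=env.grab_frame("side");o=env.get_obs();print(o["tool_pos"],o["ft_force"],o["opening"])
a=cv2.resize(f["pixels"][150:384,130:400],(400,347));b=cv2.resize(g["pixels"][190:310,270:408],(400,347),interpolation=2)
cv2.imwrite("pics/w6.png",np.hstack([a,b])[:,:,::-1])
E
```

```text
[ 0.48091407 -0.17894995 -0.02103886] [0.42721657 0.37942803 0.06800039] 0.08536712607520965
```

View pics/w6.png

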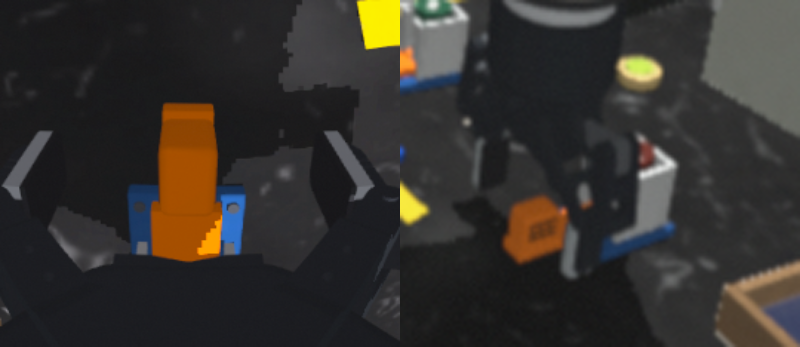

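The near finger's tip at (570,275) is now beside the lug, and there is no contact force. Closing.

Emit:
send_rows([
  [[0,0,0],[0,0,0]],
  [[0,0,0],[0,0,0]],
  [[0,0,0],[0,0,0]],
  [[0,0,0],[0,0,0]],
  [[0,0,0],[0,0,0]],
  [[0,0,0],[0,0,0]],
  [[0,0,0],[0,0,0]],
  [[0,0,0],[0,0,0]],
  [[0,0,0],[0,0,0]],
  [[0,0,0],[0,0,0]],
], claw=-1, force=60)

```text
time_s: 7.0
tool_pos: [0.4811, -0.1791, -0.0207]
eef_rot: [-90.0, -0.0, -5.0]
ft_force: [-1.6, -0.3, 5.8]
opening: 0.0173
```

Gripped: the opening is 17.3 mm for the 18 mm lug. I'll pull straight out 75 mm.

Emit:
send_rows([
  [[-0.008,0,0],[0,0,0]],
  [[-0.016,0,0],[0,0,0]],
  [[-0.024,0,0],[0,0,0]],
  [[-0.034,0,0],[0,0,0]],
  [[-0.044,0,0],[0,0,0]],
  [[-0.054,0,0],[0,0,0]],
  [[-0.064,0,0],[0,0,0]],
  [[-0.074,0,0],[0,0,0]],
  [[-0.084,0,0],[0,0,0]],
  [[-0.094,0,0],[0,0,0]],
  [[-0.1,0,0],[0,0,0]],
  [[-0.1,0,0],[0,0,0]],
])

```text
time_s: 8.2
tool_pos: [0.4054, -0.1722, -0.021]
eef_rot: [-90.0, 0.0, -5.1]
ft_force: [-0.7, 0.4, -1.0]
opening: 0.017
```

```bash
python3 - <<'E'
from h import *;from station import env;import pickle
o=env.get_obs();f=env.grab_frame("wrist");g=env.grab_frame("side");print(o["tool_pos"],o["ft_force"],o["opening"])
a=cv2.resize(f["pixels"][150:384,130:400],(400,347));b=cv2.resize(g["pixels"][190:310,270:408],(400,347),interpolation=2)
cv2.imwrite("pics/w7.png",np.hstack([a,b])[:,:,::-1])
R=Ro.from_euler('xyz',[-90,0,-5],degrees=True)
t=np.array([.437,.255])
go(o,np.array(o["tool_pos"])+[0,0,.11],-5)
E
```

```text
[ 0.40541479 -0.17215397 -0.02099601] [-0.66415488  0.4007481  -1.0059891 ] 0.016954629933384455
shift [-1.000e-04 -1.467e-01  0.000e+00] turn [-0.0001 -0.0003 -0.0003]
```

View pics/w7.png

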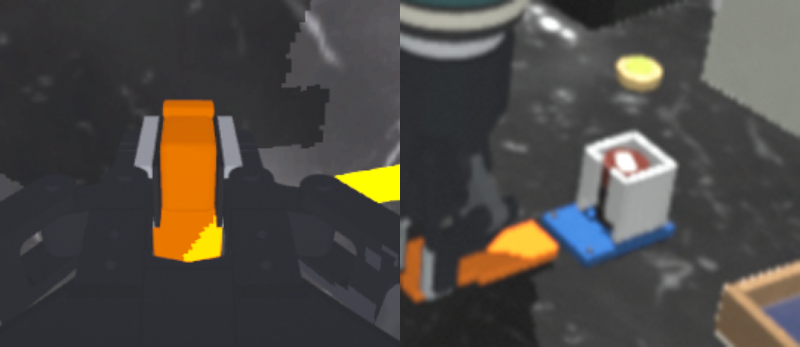

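The stack has dropped: the red disc now sits level, just below the rim at (628,160). The spacer is free, held with its lug between the pads. I'll lift and carry it toward the tray.

Emit:
send_rows([
  [[0,-0.05,0],[0,0,0]],
  [[0,-0.1,0],[0,0,0]],
  [[0,-0.147,0],[0,0,0]],
  [[-0.0225,-0.147,0.527],[0,-0.398,0]],
  [[-0.0225,-0.147,0.527],[0,-0.398,0]],
  [[-0.0225,-0.147,0.527],[0,-0.398,0]],
  [[-0.0225,-0.147,0.527],[0,-0.398,0]],
  [[-0.0225,-0.147,0.527],[0,-0.398,0]],
  [[-0.0225,-0.147,0.527],[0,-0.398,0]],
  [[-0.0225,-0.147,0.527],[0,-0.398,0]],
  [[-0.0225,-0.147,0.527],[0,-0.398,0]],
  [[-0.0225,-0.147,0.527],[0,-0.398,0]],
])

```text
time_s: 9.5
tool_pos: [0.4243, 0.2276, 0.0892]
eef_rot: [-90.0, -0.1, 67.2]
ft_force: [-1.0, -0.7, -0.4]
opening: 0.0172
```

```bash
python3 - <<'E'
from h import *;from station import env
o=env.get_obs();print(o["tool_pos"],o["eef_rot"],o["opening"],o["ft_force"],abs(o["dq"]).max())
go(o,(.423,.223,.089),66.6)
# tray height check, two views of the start: corners of the white quad
import pickle;D=pickle.load(open("d0.pkl","rb"));C={}
for n,(x,y) in (("top",(182,227)),("side",(188,187))):
    k=[b for b in blobs(D[n]["pixels"],(0,0,170),(180,45,255),400) if abs(b[1][0]-x)<15 and abs(b[1][1]-y)<15][0][2]
    C[n]=cv2.findContours(k.astype('u1'),0,2)[0][0][:,0]
    C[n]=cv2.approxPolyDP(C[n],6,True)[:,0];print(n,C[n].tolist())
E
```

```text
[0.42434    0.22757576 0.08922537] [-9.00048405e+01 -7.50096918e-02  6.72314380e+01] 0.017239449359205652 [-0.96794581 -0.74373675 -0.35714948] 28.424750374701244
shift [-0.0063  0.0003 -0.0007] turn [0.     0.0035 0.0004]
top [[165, 204], [153, 232], [198, 251], [210, 224]]
side [[204, 172], [171, 173], [171, 199], [205, 198]]
```

```bash
python3 - <<'E'
from h import *;from station import env;import pickle
D=pickle.load(open("d0.pkl","rb"));X=[]
for a,b in (((165,204),(204,172)),((210,224),(205,198)),((153,232),(171,173)),((198,251),(171,199))):
    p,e=cross(ray(D["top"],a),ray(D["side"],b));X.append(p);print(p.round(4),e.round(4))
print(np.mean(X,0))
o=env.get_obs();f=env.grab_frame("wrist");print(o["tool_pos"],o["eef_rot"],abs(o["dq"]).max())
go(o,(.423,.223,.089),66.6)
cv2.imwrite("pics/w8.png",f["pixels"][:,:,::-1])
E
```

```text
[0.5053 0.303  0.0133] 0.0007
[0.4437 0.1729 0.013 ] 0.0036
[0.4239 0.3354 0.0171] 0.0003
[0.3683 0.2059 0.0163] 0.0007
[0.43529356 0.25428952 0.0149123 ]
[0.42434    0.22757576 0.08922537] [-9.00048405e+01 -7.50096918e-02  6.72314380e+01] 28.424750374701244
shift [-0.0063  0.0003 -0.0007] turn [0.     0.0035 0.0004]
```

View pics/w8.png

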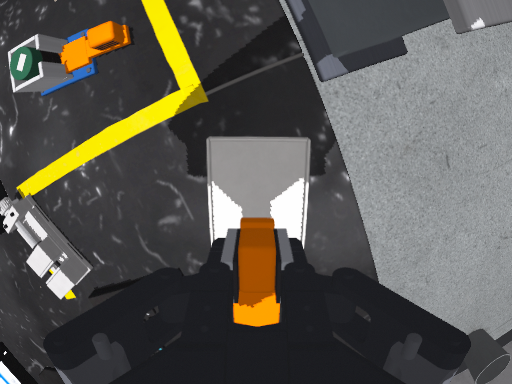

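The rim height triangulates to 0.013–0.017, as expected for 14 mm, and the tray's centre is at (0.436, 0.2545). The spacer, at (257,270), is aligned and centred over the tray. Lowering to an underside height of about 2–3 mm.

Emit:
send_rows([
  [[0,0,0],[0,0,0]],
  [[0,0.03,0],[0,0,0]],
  [[0,0.06,0],[0,0,0]],
  [[0,0.09,0],[0,0,0]],
  [[0,0.115,0],[0,0,0]],
  [[0,0.13,0],[0,0,0]],
  [[0,0.14,0],[0,0,0]],
  [[0,0.146,0],[0,0,0]],
  [[0,0.15,0],[0,0,0]],
  [[0,0.152,0],[0,0,0]],
  [[0,0.152,0],[0,0,0]],
])

```text
time_s: 10.65
tool_pos: [0.4244, 0.2228, -0.0244]
eef_rot: [-90.0, -0.0, 66.6]
ft_force: [0.2, -0.5, -0.1]
opening: 0.0168
```

Emit:
send_rows([
  [[0,0.0015,0],[0,0,0]],
  [[0,0.003,0],[0,0,0]],
  [[0,0.003,0],[0,0,0]],
])

```text
time_s: 10.95
tool_pos: [0.4245, 0.2229, -0.0261]
eef_rot: [-90.0, -0.0, 66.6]
ft_force: [-3.8, -0.9, 15.2]
opening: 0.0169
```

Emit:
send_rows([
  [[0,0,0],[0,0,0]],
  [[0,0,0],[0,0,0]],
  [[0,0,0],[0,0,0]],
  [[0,0,0],[0,0,0]],
  [[0,0,0],[0,0,0]],
], claw=-0.25)

```text
time_s: 11.45
tool_pos: [0.4242, 0.2228, -0.0269]
eef_rot: [-90.0, 0.0, 66.6]
ft_force: [0.3, 0.0, 0.6]
opening: 0.0319
```

Touched down and released. Retracting straight up, then a final look.

Emit:
send_rows([
  [[0,-0.02,0],[0,0,0]],
  [[0,-0.05,0],[0,0,0]],
  [[0,-0.1,0],[0,0,0]],
  [[0,-0.16,0],[0,0,0]],
  [[0,-0.22,0],[0,0,0]],
  [[-0.1,-0.24,0],[0,0,0]],
  [[-0.1,-0.24,0],[0,0,0]],
  [[-0.1,-0.24,0],[0,0,0]],
])

```text
time_s: 12.25
tool_pos: [0.3936, 0.1522, 0.1541]
eef_rot: [-90.1, -0.0, 66.5]
ft_force: [0.8, -0.1, 0.0]
opening: 0.0322
```

```bash
python3 - <<'E'
from h import *;from station import env
o=env.get_obs();f=env.grab_frame("wrist");g=env.grab_frame("side");print(o["time_s"],o["tool_pos"],o["ft_force"])
b=cv2.resize(g["pixels"][150:280,160:380],(500,295),interpolation=2)
a=cv2.resize(f["pixels"],(393,295))
cv2.imwrite("pics/w9.png",cv2.resize(np.hstack([a,b]),(800,264))[:,:,::-1])
T=pose(o)
for s,c,m in blobs(f["pixels"],*OR,100):print(s,c.round(1),plane(wray(f,c,T),.015).round(3))
E
```

```text
12.25 [0.39363208 0.15218292 0.15409203] [ 8.09862928e-01 -1.01346917e-01  6.74549712e-04]
[  96  112   60   34 1124] [123.3 127.2] [0.512 0.044 0.015]
[ 246  221   22   70 1306] [256.5 258. ] [0.438 0.253 0.015]
```

View pics/w9.png

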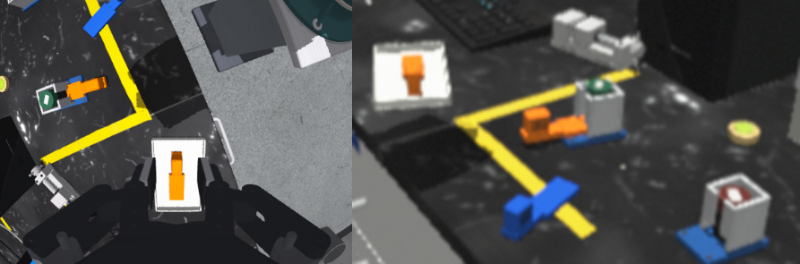

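The spacer lies flat in the middle of the tray, with its blob at (0.438, 0.253) against the tray centre (0.436, 0.2545). The red specimen sits just below the rim at (735,192), the green magazine's spacer is unmoved, and the arm is clear.

```bash
python3 -c "
from station import env
print(env.job_done())"
```

```text
the job is handed in; nothing more can be done
None
```

I pulled the orange spacer out of the dark-red magazine by its lug, about 75 mm, and laid it lengthwise in the tray. The job is handed in at about 12 s of robot time; the hand-in reports no verdict.

**Last checks:**
- **Spacer:** it looks flat and upright in the tray. Its measured centre is about 3 mm from the tray's centre.
- **Stack:** the red specimen looks level just below the rim, so the stack dropped. I judged this by eye and did not measure its final height.
- **Other magazine:** the green magazine's spacer looks unmoved.
- **Arm:** it is clear of everything and the contact force is near zero.

**What failed or disagreed:**
- **First grip:** it closed on nothing, with no contact. Triangulation from two views put the real fingertips about 35 mm behind the reported tool point. I went 32 mm lower and the second grip held, with an opening of 17 mm on the 18 mm lug.
- **Lug height:** the two-view readings scattered between 31 and 45 mm. They average about 38 mm, against the 40 mm expected.

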